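# Upturn the tipped tumbler from the turntable onto the free drying peg

### The arm

A 6-joint arm with a two-finger parallel gripper is mounted at the origin on the work surface. World frame = base frame: x ahead of the robot, y to its left, z up, the work surface at z = 0. Lengths are in m, angles in degrees, forces in N, time in s.
With the tool pointing down it reaches from about 0.25 to 0.725 m from the base axis. Payload 9.7 kg.
Tool frame: the origin (TCP) lies on the centre line of the jaws, within the pads' length; the fingertips stand tip_extent ahead of it and the grasp point (between the pads) lies 3 mm ahead of it (tip_extent is the distance from the TCP to the fingertips, in m); z points along the fingers, y is the line along which they close (so a half turn about z gives the same grasp; the last joint's range is limited). The gripper opens to 85 mm and grips with 20 to 120 N. Pads are 22 mm wide; open, the fingers measure 114 mm over their backs; the gripper's body (76 mm by 85 mm) begins 54 mm behind the grasp point. The pads swing forward as they close: fully open they stand 13 mm farther back than shut.
Start: joints at [-69.729, 4.979, 10.078, 95.1, 0, 90], TCP at [0.191, -0.516, 0.253] pointing down, gripper open.
Joint ranges: [-179.16, 179.16], [-48.56, 103.87], [-65.8, 70.77], [-126.05, 130.52], [-82.76, 87.17], [-180, 180]. Speed limits (degrees/s): [127.2, 127.2, 147.25, 180, 180, 180].

### API

Orientations are given as [roll, pitch, yaw] about the fixed x, y, z axes, in that order (R = Rz(yaw) Ry(pitch) Rx(roll)).
In Python, from workcell import * gives the robot as it stands.
- The arm moves only by the tool servo_tool, never from a script. Its argument "rows" is a list of rows, each an object with "offset": the shift along the tool's x, y, z as a fraction of full scale, a list of three; "yaw": the turn about the tool's z as a fraction of full scale; "claw": the closure, from 0 (fully open) to 1 (shut). A call has 1 to 12 rows; each row is the pose to reach, as a shift and turn from the pose commanded when the call began, along the tool's axes at that moment, turning the shorter way round; what a row does not reach only later rows make up. Full scale, the value 1, is 0.1 m for a shift and pi rad for a turn. A row lasts 1/8 s, in which the tool goes at most 62.5 mm and 10.7 degrees, less where a joint would pass 70% of its speed; a pose out of reach is approached as far as the arm can. A call with a number of a shift or a turn outside -1 to 1 is refused whole. A call with a gripper value outside its range is refused whole. The fingers move at their own pace and stop on an object; "squeeze" is the grip in N (left out, the last holds). Time passes only in rows, so rows that repeat a pose let the fingers close. It gives the time, the measured TCP pose, the force, the opening and the grip force at its end, in the units of the state.
- get_obs(): the state, without advancing time (a new reading comes with each control period).
- camera(name): name is "side" or "top" or "wrist"; returns (picture, depth): 420x560x3 uint8, red, green, blue; 420x560 float32, m along the optical axis (not along the pixel's ray), 0 where there is no reading.
- camera_info(name): a dict with "fx", "fy", "cx", "cy" (pixels), "cam_to_world" (4x4, takes a point from camera to world coordinates); the wrist camera has in their place "hand_eye" (4x4, takes a point from camera to tool coordinates, whose origin is the TCP and whose axes are the flange's). Camera axes: x right, y up, looking along -z (the intrinsics and any distortion apply to the point x, -y, -z); pixel columns grow to the right and rows downward; lengths in m; the calibration is good to about 2 mm. The wrist camera is an equidistant fisheye: a pixel r from the principal point sees the ray r / f radians off the axis. A picture is of the moment at which its call begins: read the wrist's pose just before it. camera_info takes no time and is no camera call.
- job_done(): hands the job in; it is judged then, once.
The state is a dict: "time": time; "q": joint angles; "qd": joint speeds; "joint_efforts": joint torques, N m; "ee_pos": TCP position; "tcp_rot": TCP orientation; "wrist_force": force on the tool from outside, world axes, zero at the start; "torque": the same for the moment, N m; "opening": finger opening in m; "grasp_force": force on a finger pad.
Only numpy, scipy, OpenCV 4.12 (cv2) and the standard library are available. Lean on these libraries where they do the work, as an engineer would, in place of code of your own. Each camera call takes 0.05 s, during which the arm holds its last target. There are 200 camera calls.

### The job

A stoneware tumbler has tipped over on the freely spinning turntable. Lift it off, never letting it drop, and put it mouth down over the free peg of the drying tray, its rim flat on the peg's foot, then let go. Leave the jam pot and the sugar jar standing on the turntable, which may turn, and leave everything else where it is.

Things in the scene. Friction and masses are not known exactly. Their poses are not given: they have to be found in the camera images.
- cup: tipped tumbler: white stoneware, straight, eight-sided, 52 mm across flats, 66 tall, wall 4 (mouth 44 inside flats), base 6 thick, about 0.13 kg. Origin: centre of its base's underside; z along its axis, base to mouth; x, y each square to two flats. Lies on a flat on the turntable, axis level, side flats upright, mouth turned inwards and within about 60 degrees of straight ahead of the robot (+x)
- cup_rim (a point): centre of the tipped tumbler's mouth, in the plane of its rim, 66 mm from its base; axes as the tumbler's
- turntable_top (a point): centre of the top face of the turntable, a bamboo disc of 280 mm diameter whose top is 35 mm above the table; it turns about the vertical with hardly any friction and without end. It stands on the left or on the right of the robot
- jam_pot: black ceramic jam pot with fitted lid standing on the turntable: 71 mm diameter, 83 mm tall with its lid knob; origin: centre of its underside, z up
- sugar_jar: small glass sugar jar with steel cap standing on the turntable: 44 mm diameter, 64 mm tall; origin: centre of its underside, z up
- tray: aluminium drying tray, fixed, on the other side of the robot from the turntable: 120 mm (its x) by 320 mm (its y, along which the three pegs stand in a row about 101 mm apart, each up to 6 mm out of line), 12 mm thick, its x within 15 degrees of straight ahead; origin: centre of its underside
- peg_free: the one bare drying peg, pale wood, fixed on the tray, any of the three in the row: a round foot of 72 mm diameter, 12 mm thick, and in its middle an upright peg of 32 mm diameter that rises 46 mm above the foot, its last 14 mm tapered. Origin: centre of the foot's underside, 12 mm above the table
- peg_free_seat (a point): centre of the bare peg's foot on its top face, 24 mm above the table and 46 mm below the peg's tip: where the centre of the tumbler's mouth belongs
- cup_a: a tumbler like the tipped one, already mouth down over another peg of the row; its origin is the centre of its base, now uppermost, 90 mm above the table
- cup_b: a third such tumbler, mouth down over the remaining peg; origin as cup_a
- pepper_mill: tall dark wooden pepper mill standing loose between tray and turntable, towards the back: 54 mm diameter, 215 mm tall; origin: centre of its underside
- spoon: stainless demitasse spoon lying loose on the coaster, 110 mm long, its highest part 15 mm above the desk; origin near its middle
- coaster: bamboo coaster on the desk in front of the robot, between tray and turntable, fixed: 94 mm diameter, 8 mm thick; origin: centre of its underside

How it is judged (in metres and radians):
On the way:
1. the tumbler is held by the fingers, its middle clear above the turntable (height (world z) of cup above 0.13 m and height (world z) of cup_rim above 0.09 m and contact force between the fingers and cup above 0.5 N), for 0.1 s.
At the end, for the whole second after the job is handed in: Tumbler released, at rest, mouth down (0.1 rad) over the bare peg: rim within 3 mm of the foot's top, centre within 10 mm of the peg. Pot and jar upright (0.1 rad), within 130 mm of the turntable's centre; other tumblers moved under 15 mm, mill under 20 mm, spoon under 30 mm (angle between cup's own z axis and vertical above 3.04 rad and horizontal distance between cup_rim and peg_free_seat below 0.01 m and z of cup_rim in the frame of peg_free between 0.009 and 0.015 m and linear speed of cup below 0.02 m/s and angle between each of jam_pot, sugar_jar's own z axis and vertical below 0.1 rad and horizontal distance between each of jam_pot, sugar_jar and turntable_top below 0.13 m and distance of each of cup_a, cup_b from where it was at the start of the episode below 0.015 m and distance of pepper_mill from where it was at the start of the episode below 0.02 m and distance of spoon from where it was at the start of the episode below 0.03 m); the robot touches nothing.
It fails at once if the tumbler falls: it moves faster than 0.45 m/s (a free fall of about 10 mm) with no finger on it (linear speed of cup above 0.45 m/s and contact force between the fingers and cup below 0.01 N).
It fails at once if the jam pot or the sugar jar tips by more than 0.35 rad (angle between any of jam_pot, sugar_jar's own z axis and vertical above 0.35 rad).
It fails at once if one of the tumblers on the other pegs is moved by more than 15 mm, the pepper mill by more than 20 mm or the spoon by more than 30 mm (distance of any of cup_a, cup_b from where it was at the start of the episode above 0.015 m or distance of pepper_mill from where it was at the start of the episode above 0.02 m or distance of spoon from where it was at the start of the episode above 0.03 m).
It also fails if it takes over 43 s, if anything falls off the work surface, if the arm or the gripper's body presses on something with over 40 N, if the wrist force passes 120 N, or if a joint passes its speed limit or range.

## Working session

There is one attempt and no reset: what is moved stays moved. The work goes in short steps, Python scripts to look and compute and a tool call to move; the robot and the scene stay as the last step left them, time stands still between calls to the robot, and variables do not carry over. Pictures are saved under pics/ and viewed, at most 10 in all, crops included, and the job is handed in when it is done.

Besides the shell and the picture viewer there is one more tool, called after "Request:" as name(argument=value, ...), one argument or row to a line, values as JSON. servo_tool: Moves the arm, as the interface text tells. Its arguments: {"type":"object","properties":{"rows":{"type":"array"},"squeeze":{"type":"number"}},"required":["rows"]}

```bash
ls; mkdir -p pics
python3 - <<'E'
from workcell import *
import cv2, numpy as np
print(get_obs())
for n in ("top","side"):
    p,d=camera(n); cv2.imwrite(f"pics/{n}0.png",p[:,:,::-1]); np.save(f"pics/{n}0.npy",d)
    print(n,camera_info(n))
print(camera_info("wrist"))
E
```

```text
pics
{'time': 0.0, 'q': array([-6.97320900e+01,  5.01047085e+00,  1.00337930e+01,  9.50985326e+01,
        1.48185696e-03,  8.99987817e+01]), 'qd': array([ 0.05217001, -0.02099819, -0.0206349 , -0.00334247, -0.0304379 ,
       -0.04021834]), 'joint_efforts': array([-2.67953851e-06, -5.20370579e+01,  4.64821100e+01,  1.56774156e-02,
        1.37113107e-04, -3.81585664e-05]), 'ee_pos': array([ 0.19046359, -0.51575794,  0.25258316]), 'tcp_rot': array([-1.79924790e+02, -1.48345493e-03,  2.02691264e+01]), 'wrist_force': array([-0.39182191,  0.72602595, -0.0610897 ]), 'torque': array([ 0.02645592,  0.0428873 , -0.0343064 ]), 'grasp_force': 0.0, 'opening': 0.0852675731665009}
top {'fx': 436.77822748584333, 'fy': 436.77822748584333, 'cx': 276.6009226325981, 'cy': 206.3569222836649, 'cam_to_world': array([[-0.00426187,  0.99527003, -0.09705362,  0.46326579],
       [-0.99986405, -0.00269526,  0.01626703,  0.01100575],
       [ 0.0159285 ,  0.09710975,  0.99514621,  1.10635096],
       [ 0.        ,  0.        ,  0.        ,  1.        ]])}
side {'fx': 449.878740481868, 'fy': 449.878740481868, 'cx': 273.82515864943593, 'cy': 209.00529027726296, 'cam_to_world': array([[ 0.93577368,  0.1905869 , -0.29665511,  0.3329194 ],
       [-0.35219817,  0.46500717, -0.81223444, -0.63805924],
       [-0.01685449,  0.864549  ,  0.50226583,  0.50323446],
       [ 0.        ,  0.        ,  0.        ,  1.        ]])}
{'fx': 325.19226210127806, 'fy': 325.19226210127806, 'cx': 280.00314658904426, 'cy': 204.2801733828893, 'hand_eye': array([[-2.84230070e-04,  9.55679593e-01,  2.94408618e-01,
         7.60286629e-02],
       [ 9.99999887e-01,  3.83818689e-04, -2.80486525e-04,
         5.41324189e-04],
       [-3.81054778e-04,  2.94408505e-01, -9.55679594e-01,
        -1.22043142e-01],
       [ 0.00000000e+00,  0.00000000e+00,  0.00000000e+00,
         1.00000000e+00]])}
```

View pics/top0.png

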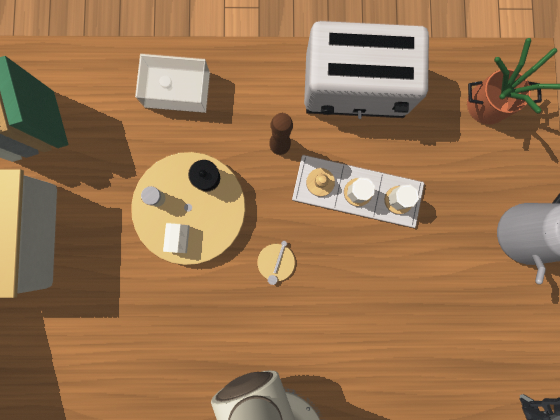

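View pics/side0.png

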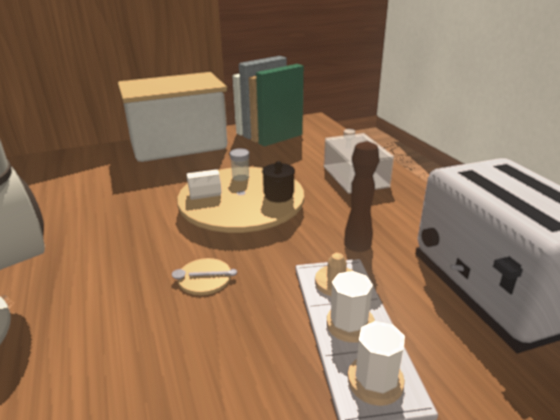

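Top view: turntable on the left, centre at about (190,208). The tipped cup is at (176,238), pot at (204,175), jar at (151,196). The free peg is at (320,182), the cups on pegs at (361,189) and (405,197), the mill at (281,130) and the spoon at (277,262). Next I'll measure these.

```bash
cat > h.py <<'E'
import numpy as np, cv2
def cast(ci,uv,z):
    uv=np.atleast_2d(uv).astype(float); T=ci["cam_to_world"]
    d=np.c_[(uv[:,0]-ci["cx"])/ci["fx"],-(uv[:,1]-ci["cy"])/ci["fy"],-np.ones(len(uv))]@T[:3,:3].T
    return T[:3,3]+d*((z-T[2,3])/d[:,2])[:,None]
def cloud(ci,d):
    v,u=np.indices(d.shape); T=ci["cam_to_world"]
    c=np.stack([(u-ci["cx"])/ci["fx"]*d,-(v-ci["cy"])/ci["fy"]*d,-d],-1)
    return c@T[:3,:3].T+T[:3,3]
E
python3 - <<'E'
from workcell import *
from h import *
ci=camera_info("top"); d=np.load("pics/top0.npy"); P=cloud(ci,d); im=cv2.imread("pics/top0.png")
z=P[...,2]
def box(u0,u1,v0,v1):
    m=np.zeros(d.shape,bool); m[v0:v1,u0:u1]=1; return m&(d>0)
def rep(n,m):
    ys,xs=np.nonzero(m); q=P[m]; r=cv2.minAreaRect(q[:,:2].astype(np.float32)*1000)
    (cx,cy),rad=cv2.minEnclosingCircle(q[:,:2].astype(np.float32)*1000)
    print(n,m.sum(),"zmed",np.median(z[m]).round(4),"rect",np.round(r[0],1),np.round(r[1],1),round(r[2],1),"circ",round(cx,1),round(cy,1),round(rad,1))
b=box(155,197,215,262)
rep("cup top flat",b&(z>.082)&(z<.095)); rep("cup all",b&(z>.045))
rep("table",box(120,255,145,275)&(abs(z-.035)<.006))
rep("pot",box(180,225,155,195)&(z>.09)); rep("jar",box(135,170,180,215)&(z>.085))
rep("peg tip",box(300,340,160,200)&(z>.062)); rep("foot",box(300,340,160,205)&(abs(z-.024)<.004))
rep("peg",box(300,340,160,200)&(z>.04))
rep("cupA",box(342,380,170,212)&(z>.084)); rep("cupB",box(386,425,178,216)&(z>.084))
rep("mill",box(265,300,105,160)&(z>.19)); rep("tray",box(285,430,150,230)&(abs(z-.012)<.005))
big=cv2.resize(np.hstack([im[205:270,140:240],im[140:205,290:390]]),None,fx=4,fy=4,interpolation=cv2.INTER_CUBIC)
cv2.imwrite("pics/crop1.png",big)
print(z[210:262:3,160:194:3].round(3))
E
python3 -c "
import workcell;print([n for n in dir(workcell) if n[0]!='_'])"
```

```text
cup top flat 376 zmed 0.0861 rect [489.7 233.5] [37. 65.] 89.5 circ 490.5 233.8 35.6
cup all 673 zmed 0.0834 rect [490.4 233.3] [52.7 66. ] 85.0 circ 491.1 232.7 40.8
table 8145 zmed 0.0346 rect [566.  211.2] [277.3 277. ] 7.5 circ 566.2 212.1 139.8
pot 715 zmed 0.0986 rect [637.6 165.8] [69.8 69.1] 55.7 circ 637.8 166.3 35.6
jar 294 zmed 0.0983 rect [588.4 286.9] [42.4 42.8] 17.8 circ 588.7 287.4 21.9
peg tip 76 zmed 0.0673 rect [ 630.  -116.1] [24.4 21.8] 87.5 circ 630.7 -116.3 12.6
foot 459 zmed 0.0237 rect [ 630.3 -116.6] [70.5 69.4] 63.2 circ 630.8 -116.2 36.0
peg 146 zmed 0.0625 rect [ 629.9 -116.2] [29.2 30.9] 2.0 circ 629.9 -116.7 16.5
cupA 409 zmed 0.0897 rect [ 603.7 -209. ] [52.4 51.7] 82.4 circ 604.3 -209.1 28.6
cupB 418 zmed 0.0895 rect [ 586.9 -311.7] [52.2 52. ] 48.8 circ 587.1 -312.6 28.2
mill 349 zmed 0.2066 rect [729.5 -15.6] [42.8 43.2] 39.2 circ 731.0 -15.3 22.9
tray 3691 zmed 0.0115 rect [ 611.7 -203.3] [383.6 120.6] 77.0 circ 616.6 -204.5 198.3
[[ 0.035  0.033  0.034  0.033  0.033  0.036  0.034  0.034  0.036  0.033
   0.035  0.035]
 [ 0.034  0.037  0.034  0.035 
[... 862 characters left out ...]
 0.034  0.038  0.078  0.089  0.084  0.085  0.088  0.081  0.074  0.054
   0.029  0.036]
 [ 0.035  0.035  0.078  0.088  0.09   0.088  0.086  0.079  0.073  0.05
   0.035  0.034]
 [ 0.035  0.07   0.079  0.085  0.086  0.087  0.087  0.082  0.073  0.032
   0.035  0.036]
 [ 0.034  0.037  0.035  0.037  0.035  0.086  0.083  0.082  0.073  0.038
   0.036  0.035]
 [ 0.035  0.03   0.03   0.035  0.034  0.038  0.034  0.029  0.038  0.033
   0.032  0.037]
 [-0.001  0.031  0.034  0.036  0.033  0.037  0.036  0.035  0.035  0.036
   0.036  0.037]
 [ 0.002 -0.003 -0.002  0.033  0.034  0.035  0.037  0.033  0.033  0.033
   0.032  0.034]]
['PlanningError', 'camera', 'camera_info', 'get_obs', 'job_done', 'tip_extent']
```

View pics/crop1.png

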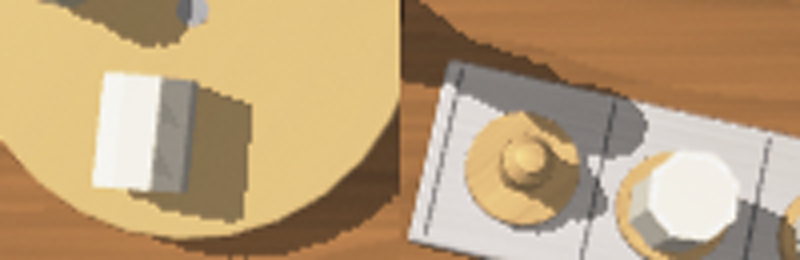

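Crop: the cup's axis lies about 5° right of +x, with the mouth away from the robot. Cup centre is about (490,233) mm and the free peg (630,-116.5). I'll carry the open gripper over to the turntable, keeping the height.

Request:
servo_tool(
  rows=[
    {"offset": [0.43,-0.5,0],"yaw": 0,"claw": 0},
    {"offset": [0.85,-1.0,0],"yaw": 0,"claw": 0},
  ],
  squeeze=20,
)

```text
time: 0.35
ee_pos: [0.2336, -0.3973, 0.2523]
tcp_rot: [-179.9, 0.0, 20.2]
wrist_force: [1.1, 0.1, 0.3]
opening: 0.0855
grasp_force: 0.0
```

Request:
servo_tool(
  rows=[
    {"offset": [0.43,-0.5,0],"yaw": 0,"claw": 0},
    {"offset": [0.85,-1.0,0],"yaw": 0,"claw": 0},
  ],
)

```text
time: 0.6
ee_pos: [0.2766, -0.2793, 0.253]
tcp_rot: [-180.0, -0.0, 20.2]
wrist_force: [1.2, 0.2, 0.3]
opening: 0.0854
grasp_force: 0.0
```

Request:
servo_tool(
  rows=[
    {"offset": [0.43,-0.5,0],"yaw": 0,"claw": 0},
    {"offset": [0.85,-1.0,0],"yaw": 0,"claw": 0},
  ],
)

```text
time: 0.85
ee_pos: [0.3196, -0.162, 0.2531]
tcp_rot: [180.0, -0.0, 20.2]
wrist_force: [1.0, -1.3, 0.4]
opening: 0.0852
grasp_force: 0.0
```

Request:
servo_tool(
  rows=[
    {"offset": [0.43,-0.5,0],"yaw": 0,"claw": 0},
    {"offset": [0.85,-1.0,0],"yaw": 0,"claw": 0},
    {"offset": [0.85,-1.0,0],"yaw": 0,"claw": 0},
  ],
)

```text
time: 1.23
ee_pos: [0.3651, -0.037, 0.253]
tcp_rot: [-180.0, 0.0, 20.7]
wrist_force: [0.1, -0.4, 0.2]
opening: 0.0852
grasp_force: 0.0
```

```bash
python3 -c "
from workcell import *
o=get_obs();print(o['ee_pos'],o['tcp_rot'],o['q'],o['time'])"
```

```text
[ 0.36508134 -0.03699777  0.25299324] [-1.79964617e+02  1.04769480e-02  2.06781561e+01] [-5.80601538e+00 -1.97871088e+01 -1.21196624e+01  9.76926029e+01
  2.69975731e-02  1.53515826e+02] 1.225
```

Request:
servo_tool(
  rows=[
    {"offset": [0.2,-0.25,0],"yaw": -0.05,"claw": 0},
    {"offset": [0.45,-0.5,0],"yaw": -0.11,"claw": 0},
    {"offset": [0.65,-0.75,0],"yaw": -0.16,"claw": 0},
    {"offset": [0.85,-1.0,0],"yaw": -0.22,"claw": 0},
    {"offset": [0.85,-1.0,0],"yaw": -0.28,"claw": 0},
    {"offset": [0.85,-1.0,0],"yaw": -0.34,"claw": 0},
    {"offset": [0.85,-1.0,0],"yaw": -0.4,"claw": 0},
    {"offset": [0.85,-1.0,0],"yaw": -0.45,"claw": 0},
    {"offset": [0.85,-1.0,0],"yaw": -0.5,"claw": 0},
    {"offset": [0.85,-1.0,0],"yaw": -0.5,"claw": 0},
  ],
)

```text
time: 2.48
ee_pos: [0.4097, 0.0818, 0.2531]
tcp_rot: [-180.0, 0.0, 110.1]
wrist_force: [-0.9, 0.3, 0.3]
opening: 0.085
grasp_force: 0.0
```

Request:
servo_tool(
  rows=[
    {"offset": [0.3,0.3,0],"yaw": -0.05,"claw": 0},
    {"offset": [0.6,0.6,0],"yaw": -0.11,"claw": 0},
    {"offset": [0.9,0.9,0],"yaw": -0.16,"claw": 0},
    {"offset": [1,1,0],"yaw": -0.22,"claw": 0},
    {"offset": [1,1,0],"yaw": -0.28,"claw": 0},
    {"offset": [1,1,0],"yaw": -0.33,"claw": 0},
    {"offset": [1,1,0],"yaw": -0.36,"claw": 0},
    {"offset": [1,1,0],"yaw": -0.36,"claw": 0},
  ],
)

```text
time: 3.48
ee_pos: [0.469, 0.2106, 0.2531]
tcp_rot: [-180.0, -0.0, 174.8]
wrist_force: [0.5, -0.0, -0.6]
opening: 0.0854
grasp_force: 0.0
```

```bash
cat > go.py <<'E'
# prints offsets to a TCP target: x y z yaw
import sys,numpy as np
from workcell import *
from scipy.spatial.transform import Rotation as R
o=get_obs(); t=np.array(sys.argv[1:4],float); M=R.from_euler('xyz',o['tcp_rot'],degrees=True).as_matrix()
print('pos',o['ee_pos'].round(4),o['tcp_rot'].round(2),'q',o['q'].round(1),'open',o['opening'],'offset',(M.T@(t-o['ee_pos'])/.1).round(3),
 'yaw',-(((float(sys.argv[4])-o['tcp_rot'][2]+180)%360)-180)/180,'t',o['time'])
E
python3 go.py .4685 .2352 .065 175
python3 - <<'E'
from workcell import *
import cv2
p,d=camera("wrist"); cv2.imwrite("pics/w1.png",p[:,:,::-1])
E
```

```text
pos [0.469  0.2106 0.2531] [-1.7998e+02 -2.0000e-02  1.7482e+02] q [24.2  0.1  5.  94.9 -0.  29.4] open 0.08539256072100807 offset [0.026 0.245 1.881] yaw -0.0010246677805369586 t 3.475
```

View pics/w1.png

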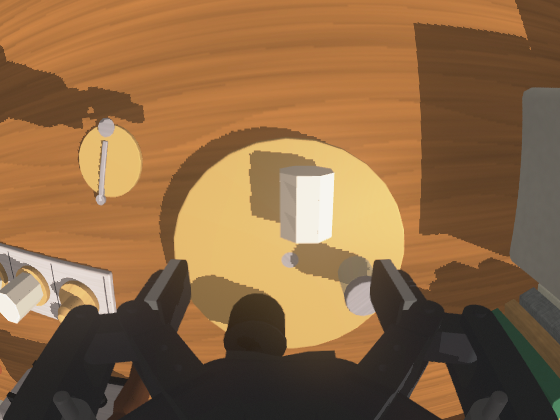

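The wrist view shows the cup at (307,205), aligned with the tool, base towards the robot and mouth towards the table centre. Nothing is in the way. Descending.

Request:
servo_tool(
  rows=[
    {"offset": [0.03,0.24,0.4],"yaw": 0,"claw": 0},
    {"offset": [0.03,0.24,0.8],"yaw": 0,"claw": 0},
    {"offset": [0.03,0.24,1.0],"yaw": 0,"claw": 0},
  ],
)

```text
time: 3.9
ee_pos: [0.4671, 0.2349, 0.1509]
tcp_rot: [-179.9, -0.1, 174.8]
wrist_force: [-0.0, -0.3, 0.5]
opening: 0.0854
grasp_force: 0.0
```

Request:
servo_tool(
  rows=[
    {"offset": [0,0,0.3],"yaw": 0,"claw": 0},
    {"offset": [0,0,0.55],"yaw": 0,"claw": 0},
    {"offset": [0,0,0.75],"yaw": 0,"claw": 0},
    {"offset": [0,0,0.88],"yaw": 0,"claw": 0},
    {"offset": [0,0,0.88],"yaw": 0,"claw": 0},
    {"offset": [0,0,0.88],"yaw": 0,"claw": 0.15},
  ],
)

```text
time: 4.65
ee_pos: [0.4683, 0.2355, 0.0662]
tcp_rot: [180.0, 0.1, 175.0]
wrist_force: [-0.9, -0.4, 0.3]
opening: 0.0728
grasp_force: 0.0
```

```bash
python3 go.py .4685 .2352 .065 175
python3 - <<'E'
from workcell import *
import cv2
p,d=camera("wrist"); cv2.imwrite("pics/w2.png",p[:,:,::-1])
E
```

```text
pos [0.4683 0.2355 0.0662] [1.7997e+02 5.0000e-02 1.7502e+02] q [ 26.7   2.  -13.8  74.2   0.   31.7] open 0.07280666073849332 offset [-0.002 -0.003  0.012] yaw 0.00011161600023415177 t 4.65
```

View pics/w2.png

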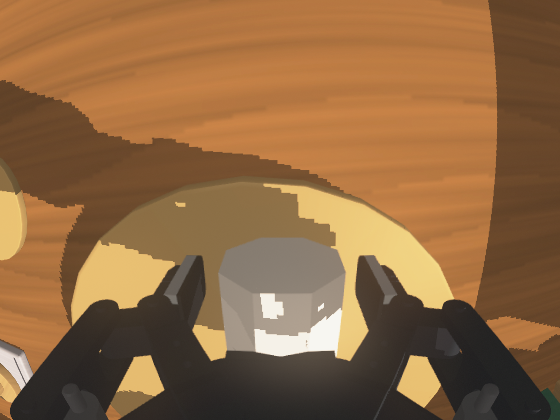

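Pads straddle the cup by its base, centred at (282,290). Closing gently.

Request:
servo_tool(
  rows=[
    {"offset": [0,0,0.01],"yaw": 0,"claw": 0.25},
    {"offset": [0,0,0.01],"yaw": 0,"claw": 0.32},
    {"offset": [0,0,0.01],"yaw": 0,"claw": 0.36},
    {"offset": [0,0,0.01],"yaw": 0,"claw": 0.4},
    {"offset": [0,0,0.01],"yaw": 0,"claw": 0.44},
    {"offset": [0,0,0.01],"yaw": 0,"claw": 0.48},
    {"offset": [0,0,0.01],"yaw": 0,"claw": 0.48},
  ],
  squeeze=20,
)

```text
time: 5.58
ee_pos: [0.468, 0.2354, 0.0645]
tcp_rot: [180.0, 0.0, 175.1]
wrist_force: [-0.8, 0.6, 4.5]
opening: 0.0521
grasp_force: 21.5
```

Request:
servo_tool(
  rows=[
    {"offset": [0,0,-0.1],"yaw": 0,"claw": 0.48},
    {"offset": [0,0,-0.25],"yaw": 0,"claw": 0.48},
    {"offset": [0,0,-0.45],"yaw": 0,"claw": 0.48},
    {"offset": [0,0,-0.65],"yaw": 0,"claw": 0.48},
    {"offset": [0,0,-0.85],"yaw": 0,"claw": 0.48},
    {"offset": [0,0,-1.0],"yaw": 0,"claw": 0.48},
    {"offset": [0,0,-1.0],"yaw": 0,"claw": 0.48},
  ],
)

```text
time: 6.45
ee_pos: [0.4684, 0.2356, 0.1657]
tcp_rot: [179.9, 0.1, 175.1]
wrist_force: [-0.3, -0.5, -0.8]
opening: 0.0512
grasp_force: 21.4
```

```bash
python3 go.py .4685 .2352 .065 175
python3 - <<'E'
from workcell import *
import cv2,numpy as np
from h import *
p,d=camera("wrist"); q,ds=camera("side")
cv2.imwrite("pics/s3.png",np.hstack([p[200:400,140:420],q[60:260,120:400]])[:,:,::-1])
np.save("pics/s3.npy",ds)
E
```

```text
pos [0.4684 0.2356 0.1657] [1.7994e+02 1.1000e-01 1.7507e+02] q [26.7  0.5 -4.3 85.1 -0.  31.6] open 0.051166870335624726 offset [ 1.000e-03 -5.000e-03  1.007e+00] yaw 0.0003831411049178415 t 6.45
```

View pics/s3.png

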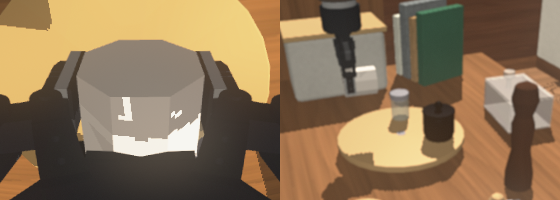

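The cup is held level (left half of the picture) and clear of the table, and did not swing on its own. The pot and jar still stand. I'll bring it to the bare peg, hook its lower lip on the peg so the push turns the mouth down in the pads, then lower it over the peg.

Request:
servo_tool(
  rows=[
    {"offset": [-0.05,-0.2,0],"yaw": 0,"claw": 0.48},
    {"offset": [-0.12,-0.5,0],"yaw": 0,"claw": 0.48},
    {"offset": [-0.2,-0.8,0],"yaw": 0,"claw": 0.48},
    {"offset": [-0.25,-1.0,0],"yaw": 0,"claw": 0.48},
  ],
)

```text
time: 7.05
ee_pos: [0.4839, 0.1323, 0.1632]
tcp_rot: [-180.0, -0.1, 175.0]
wrist_force: [0.5, -0.5, -1.8]
opening: 0.0519
grasp_force: 21.4
```

Request:
servo_tool(
  rows=[
    {"offset": [-0.08,-0.3,0],"yaw": 0,"claw": 0.48},
    {"offset": [-0.16,-0.6,0],"yaw": 0,"claw": 0.48},
    {"offset": [-0.25,-0.9,0],"yaw": 0,"claw": 0.48},
    {"offset": [-0.25,-1.0,0],"yaw": 0,"claw": 0.48},
  ],
)

```text
time: 7.55
ee_pos: [0.5003, 0.0305, 0.1633]
tcp_rot: [-180.0, -0.1, 175.0]
wrist_force: [-0.6, 0.2, -1.6]
opening: 0.0517
grasp_force: 21.5
```

Request:
servo_tool(
  rows=[
    {"offset": [-0.08,-0.3,0],"yaw": 0,"claw": 0.48},
    {"offset": [-0.16,-0.6,0],"yaw": 0,"claw": 0.48},
    {"offset": [-0.25,-0.9,0],"yaw": 0,"claw": 0.48},
    {"offset": [-0.25,-1.0,0],"yaw": 0,"claw": 0.48},
    {"offset": [-0.25,-1.0,0],"yaw": 0,"claw": 0.48},
  ],
)

```text
time: 8.18
ee_pos: [0.5164, -0.0698, 0.1639]
tcp_rot: [180.0, -0.1, 175.0]
wrist_force: [0.3, -0.0, -0.7]
opening: 0.0517
grasp_force: 21.5
```

```bash
python3 go.py .5394 -.1086 .077 175
python3 - <<'E'
from workcell import *
import cv2,numpy as np
from h import *
o=get_obs()
q,ds=camera("side"); P=cloud(camera_info("side"),ds)
t,dt=camera("top"); Pt=cloud(camera_info("top"),dt)
cv2.imwrite("pics/s4.png",np.hstack([q[140:400,200:440],t[100:360,200:440]])[:,:,::-1])
for n,im,PP,d in(("side",q,P,ds),("top",t,Pt,dt)):
    w=(im.min(2)>150)&(np.ptp(im.astype(int),axis=2)<30)&(d>0)
    e=o['ee_pos']; m=w&(np.abs(PP[...,0]-e[0]-.03)<.07)&(np.abs(PP[...,1]-e[1])<.04)&(PP[...,2]>.12)&(PP[...,2]<.21)
    if m.sum(): print(n,m.sum(),np.percentile(PP[m],[1,50,99],axis=0).round(4))
E
```

```text
pos [ 0.5164 -0.0698  0.1639] [ 1.7998e+02 -5.0000e-02  1.7503e+02] q [-7.7  0.2 -4.8 85.1  0.  -2.7] open 0.05171582910868711 offset [-0.263 -0.367  0.868] yaw 0.00017911554757511617 t 8.175
side 329 [[ 0.5394 -0.0989  0.1718]
 [ 0.5557 -0.0891  0.1818]
 [ 0.5707 -0.0642  0.1877]]
```

View pics/s4.png

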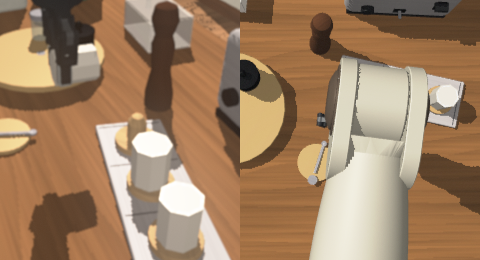

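The side view shows the held cup with its mouth towards +x. Its rim is at x≈0.571, 55 mm ahead of the grip, so the grip is as planned. Moving to just before the peg and down.

Request:
servo_tool(
  rows=[
    {"offset": [-0.13,-0.2,0],"yaw": 0,"claw": 0.48},
    {"offset": [-0.25,-0.36,0.1],"yaw": 0,"claw": 0.48},
    {"offset": [-0.26,-0.367,0.4],"yaw": 0,"claw": 0.48},
    {"offset": [-0.26,-0.367,0.7],"yaw": 0,"claw": 0.48},
    {"offset": [-0.26,-0.367,0.88],"yaw": 0,"claw": 0.48},
    {"offset": [-0.26,-0.367,0.88],"yaw": 0,"claw": 0.48},
    {"offset": [-0.26,-0.367,0.88],"yaw": 0,"claw": 0.48},
  ],
)

```text
time: 9.15
ee_pos: [0.5402, -0.109, 0.0773]
tcp_rot: [-180.0, 0.1, 175.1]
wrist_force: [-0.3, 0.1, -1.9]
opening: 0.0517
grasp_force: 21.5
```

Run:
```python
import numpy as np
from workcell import *
o=get_obs(); p=o['ee_pos']; yaw=np.radians(o['tcp_rot'][2]); tx=np.array([np.cos(yaw),np.sin(yaw)]); ty=np.array([np.sin(yaw),-np.cos(yaw)])
r=p[:2]-np.array([.6302,-.1164]); print(p.round(4),'s',-(r@tx),'lat(ty)',r@ty,o['wrist_force'])
a,b=.055,.022
for zl,th in zip([.050,.05,.050,.05,.048,.046,.045,.045,.045],[0,10,20,30,45,60,75,90,95]):
    t=np.radians(th); P=-.016-a*np.cos(t)+b*np.sin(t); z=zl+a*np.sin(t)+b*np.cos(t)+.0035
    print(th,P.round(4),z.round(4),'off x',((-(r@tx)-P)/.1).round(3),'off z',((p[2]-z)/.1).round(3))
```

```text
[ 0.5402 -0.109   0.0773] s -0.09029979941185762 lat(ty) -0.00036452480964645087 [-0.26586438  0.05758217 -1.86154099]
0 -0.071 0.0755 off x -0.193 off z 0.018
10 -0.0663 0.0847 off x -0.24 off z -0.074
20 -0.0602 0.093 off x -0.301 off z -0.157
30 -0.0526 0.1001 off x -0.377 off z -0.227
45 -0.0393 0.1059 off x -0.51 off z -0.286
60 -0.0244 0.1081 off x -0.659 off z -0.308
75 -0.009 0.1073 off x -0.813 off z -0.3
90 0.006 0.1035 off x -0.963 off z -0.262
95 0.0107 0.1014 off x -1.01 off z -0.24
```

Request:
servo_tool(
  rows=[
    {"offset": [-0.1,0,0.02],"yaw": 0,"claw": 0.48},
    {"offset": [-0.18,0,0.02],"yaw": 0,"claw": 0.48},
    {"offset": [-0.2,0,0.0],"yaw": 0,"claw": 0.48},
    {"offset": [-0.22,0,-0.03],"yaw": 0,"claw": 0.48},
    {"offset": [-0.25,0,-0.07],"yaw": 0,"claw": 0.48},
    {"offset": [-0.25,0,-0.07],"yaw": 0,"claw": 0.48},
  ],
)

```text
time: 9.9
ee_pos: [0.564, -0.1108, 0.0834]
tcp_rot: [180.0, -0.1, 175.1]
wrist_force: [-6.4, 1.8, 0.2]
opening: 0.0518
grasp_force: 21.8
```

```bash
cat > look.py <<'E'
import sys,cv2,numpy as np
from workcell import *
o=get_obs(); print(o['ee_pos'].round(4),o['wrist_force'].round(1),o['torque'].round(2),o['grasp_force'],o['time'])
p,_=camera("wrist"); q,_=camera("side")
cv2.imwrite(sys.argv[1],cv2.resize(np.hstack([p[200:400,140:420],q[170:370,220:500]]),None,fx=1.4,fy=1.4)[:,:,::-1])
E
python3 look.py pics/a5.png
```

```text
[ 0.564  -0.1108  0.0834] [-6.4  1.8  0.2] [0.34 1.13 0.07] 21.78026045689421 9.9
```

View pics/a5.png

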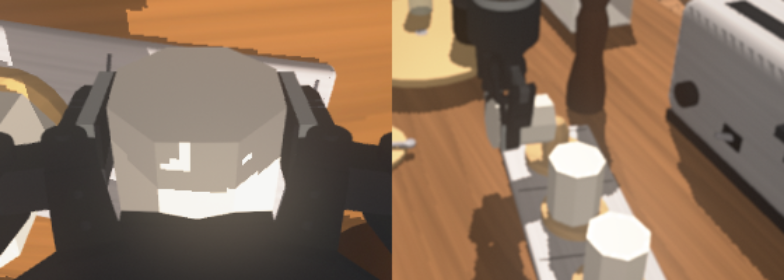

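The picture shows the lower lip against the peg, with 6 N of push and the base starting to lift. I'll carry on along the turning path.

Request:
servo_tool(
  rows=[
    {"offset": [-0.03,0,-0.04],"yaw": 0,"claw": 0.48},
    {"offset": [-0.06,0,-0.08],"yaw": 0,"claw": 0.48},
    {"offset": [-0.1,0,-0.11],"yaw": 0,"claw": 0.48},
    {"offset": [-0.14,0,-0.15],"yaw": 0,"claw": 0.48},
    {"offset": [-0.18,0,-0.17],"yaw": 0,"claw": 0.48},
    {"offset": [-0.18,0,-0.17],"yaw": 0,"claw": 0.48},
  ],
)

```text
time: 10.75
ee_pos: [0.5829, -0.1125, 0.101]
tcp_rot: [-180.0, 0.0, 175.1]
wrist_force: [-4.7, 1.2, 2.0]
opening: 0.0517
grasp_force: 22.1
```

```bash
python3 look.py pics/a6.png
```

```text
[ 0.5829 -0.1125  0.101 ] [-4.7  1.2  2. ] [0.31 1.12 0.06] 22.09153185629475 10.75
```

View pics/a6.png

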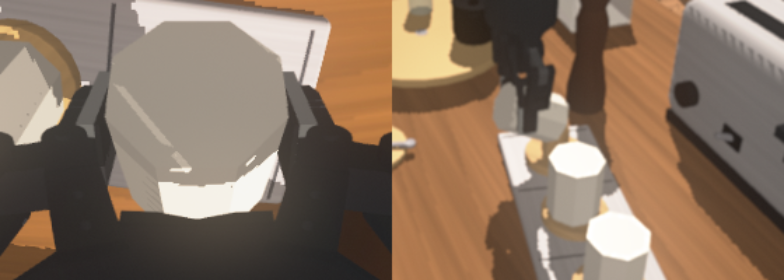

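The wrist view shows the base tilted well up, so the cup is turning in the pads as planned, at only 5 N. Continuing towards vertical.

Request:
servo_tool(
  rows=[
    {"offset": [-0.04,0,-0.03],"yaw": 0,"claw": 0.48},
    {"offset": [-0.08,0,-0.05],"yaw": 0,"claw": 0.48},
    {"offset": [-0.13,0,-0.06],"yaw": 0,"claw": 0.48},
    {"offset": [-0.18,0,-0.07],"yaw": 0,"claw": 0.48},
    {"offset": [-0.23,0,-0.07],"yaw": 0,"claw": 0.48},
    {"offset": [-0.28,0,-0.07],"yaw": 0,"claw": 0.48},
    {"offset": [-0.33,0,-0.07],"yaw": 0,"claw": 0.48},
    {"offset": [-0.38,0,-0.06],"yaw": 0,"claw": 0.48},
    {"offset": [-0.38,0,-0.06],"yaw": 0,"claw": 0.48},
  ],
)

```text
time: 11.98
ee_pos: [0.6211, -0.116, 0.1067]
tcp_rot: [-180.0, 0.1, 175.1]
wrist_force: [-2.1, -0.1, 0.2]
opening: 0.0519
grasp_force: 22.9
```

```bash
cat > tilt.py <<'E'
# base disc tilt from wrist depth: fit plane to the base's face
import numpy as np,cv2
from workcell import *
from scipy.spatial.transform import Rotation as R
o=get_obs(); p,d=camera("wrist"); ci=camera_info("wrist")
v,u=np.indices(d.shape); x=(u-ci['cx'])/ci['fx']; y=(v-ci['cy'])/ci['fy']; th=np.hypot(x,y)
k=np.tan(th)/np.maximum(th,1e-9)*d
c=np.stack([x*k,-y*k,-d],-1); H=ci['hand_eye']; t=c@H[:3,:3].T+H[:3,3]
W=t@R.from_euler('xyz',o['tcp_rot'],degrees=True).as_matrix().T+o['ee_pos']
e=W-o['ee_pos']; m=(d>0)&(np.abs(e[...,0])<.05)&(np.abs(e[...,1])<.02)&(e[...,2]>-.035)&(e[...,2]<.035)&(p.min(2)>70)&(np.ptp(p.astype(int),axis=2)<40)
Q=W[m]; rng=np.random.default_rng(0); best=0
for _ in range(300):
    a=Q[rng.choice(len(Q),3,0)]; n=np.cross(a[1]-a[0],a[2]-a[0]); n/=np.linalg.norm(n)+1e-12
    i=np.abs((Q-a[0])@n)<.003
    if i.sum()>best: best=i.sum(); I=i
F=Q[I]; n=np.linalg.svd(F-F.mean(0))[2][2]; n*=np.sign(n[2])
print(len(Q),best,'normal',n.round(3),'tilt',np.degrees(np.arccos(n[2])).round(1),'centre',F.mean(0).round(4),'range',F.min(0).round(4),F.max(0).round(4))
print('tcp',o['ee_pos'].round(4),o['wrist_force'].round(1),'grip',o['grasp_force'],'t',o['time'])
E
python3 tilt.py
```

```text
12546 12546 normal [-0.44   0.038  0.897] tilt 26.2 centre [ 0.6071 -0.1157  0.1196] range [ 0.5833 -0.136   0.1068] [ 0.6314 -0.096   0.132 ]
tcp [ 0.6211 -0.116   0.1067] [-2.1 -0.1  0.2] grip 22.93691556667909 t 11.975
```

The base-face plane fit works: the tilt from mouth-down is now 26°. I'll continue pushing past the peg by about 23 mm.

Request:
servo_tool(
  rows=[
    {"offset": [-0.05,0,0.0],"yaw": 0,"claw": 0.48},
    {"offset": [-0.1,0,0.02],"yaw": 0,"claw": 0.48},
    {"offset": [-0.15,0,0.04],"yaw": 0,"claw": 0.48},
    {"offset": [-0.2,0,0.06],"yaw": 0,"claw": 0.48},
    {"offset": [-0.23,0,0.08],"yaw": 0,"claw": 0.48},
    {"offset": [-0.23,0,0.08],"yaw": 0,"claw": 0.48},
  ],
)

```text
time: 12.78
ee_pos: [0.6435, -0.1177, 0.0978]
tcp_rot: [180.0, -0.0, 175.1]
wrist_force: [-1.6, 0.5, -2.1]
opening: 0.0521
grasp_force: 23.8
```

```bash
python3 tilt.py
```

```text
13954 12308 normal [-0.094  0.009  0.996] tilt 5.4 centre [ 0.6297 -0.1173  0.1153] range [ 0.6052 -0.1377  0.1089] [ 0.6591 -0.0977  0.1191]
tcp [ 0.6435 -0.1177  0.0978] [-1.6  0.5 -2.1] grip 23.836470677051693 t 12.775
```

Request:
servo_tool(
  rows=[
    {"offset": [0.03,0,0.0],"yaw": 0,"claw": 0.48},
    {"offset": [0.05,0,0.06],"yaw": 0,"claw": 0.48},
    {"offset": [0.05,0,0.12],"yaw": 0,"claw": 0.48},
    {"offset": [0.05,0,0.18],"yaw": 0,"claw": 0.48},
    {"offset": [0.05,0,0.21],"yaw": 0,"claw": 0.48},
    {"offset": [0.05,0,0.21],"yaw": 0,"claw": 0.48},
  ],
)

```text
time: 13.58
ee_pos: [0.6381, -0.1173, 0.0769]
tcp_rot: [180.0, -0.0, 175.1]
wrist_force: [0.1, -0.3, -1.4]
opening: 0.0516
grasp_force: 23.8
```

```bash
python3 tilt.py
```

```text
13971 12329 normal [-0.096  0.009  0.995] tilt 5.6 centre [ 0.6243 -0.1169  0.0944] range [ 0.5999 -0.1373  0.0878] [ 0.6534 -0.0973  0.0983]
tcp [ 0.6381 -0.1173  0.0769] [ 0.1 -0.3 -1.4] grip 23.75374310882762 t 13.575
```

Request:
servo_tool(
  rows=[
    {"offset": [0,0,0.02],"yaw": 0,"claw": 0.48},
    {"offset": [0,0,0.03],"yaw": 0,"claw": 0.48},
    {"offset": [0,0,0.04],"yaw": 0,"claw": 0.48},
    {"offset": [0,0,0.05],"yaw": 0,"claw": 0.48},
    {"offset": [0,0,0.05],"yaw": 0,"claw": 0.48},
  ],
)

```text
time: 14.25
ee_pos: [0.6396, -0.1175, 0.0748]
tcp_rot: [-180.0, 0.3, 175.1]
wrist_force: [0.2, 1.0, 9.9]
opening: 0.0515
grasp_force: 25.3
```

```bash
python3 tilt.py
```

```text
14214 12274 normal [-0.077  0.007  0.997] tilt 4.4 centre [ 0.6258 -0.1171  0.0927] range [ 0.6016 -0.1375  0.0865] [ 0.655  -0.0975  0.0964]
tcp [ 0.6396 -0.1175  0.0748] [0.2 1.  9.9] grip 25.336660521570593 t 14.25
```

Request:
servo_tool(
  rows=[
    {"offset": [0,0,0.01],"yaw": 0,"claw": 0.48},
    {"offset": [0,0,0.02],"yaw": 0,"claw": 0.48},
    {"offset": [0,0,0.03],"yaw": 0,"claw": 0.48},
    {"offset": [0,0,0.03],"yaw": 0,"claw": 0.48},
  ],
)

```text
time: 14.8
ee_pos: [0.6411, -0.1176, 0.0735]
tcp_rot: [-180.0, 0.5, 175.1]
wrist_force: [4.8, 1.1, 16.5]
opening: 0.0518
grasp_force: 26.6
```

```bash
python3 tilt.py
```

```text
14514 12133 normal [-0.047  0.004  0.999] tilt 2.7 centre [ 0.6275 -0.1172  0.0921] range [ 0.6035 -0.1376  0.0866] [ 0.6572 -0.0976  0.0949]
tcp [ 0.6411 -0.1176  0.0735] [ 4.8  1.1 16.5] grip 26.584108255337924 t 14.8
```

Request:
servo_tool(
  rows=[
    {"offset": [0,0,0],"yaw": 0,"claw": 0.42},
    {"offset": [0,0,0],"yaw": 0,"claw": 0.38},
    {"offset": [0,0,0],"yaw": 0,"claw": 0.33},
    {"offset": [0,0,0],"yaw": 0,"claw": 0.25},
    {"offset": [0,0,0],"yaw": 0,"claw": 0.2},
    {"offset": [0,0,0],"yaw": 0,"claw": 0.2},
  ],
)

```text
time: 15.6
ee_pos: [0.6381, -0.1173, 0.0691]
tcp_rot: [180.0, -0.0, 175.1]
wrist_force: [-1.0, -0.4, 0.3]
opening: 0.0686
grasp_force: 0.0
```

```bash
python3 tilt.py
```

```text
15111 11702 normal [-0.012  0.002  1.   ] tilt 0.7 centre [ 0.6294 -0.117   0.0914] range [ 0.606  -0.1373  0.0866] [ 0.6601 -0.0973  0.0935]
tcp [ 0.6381 -0.1173  0.0691] [-1.  -0.4  0.3] grip 0.0 t 15.6
```

Cup is flat and released, with its base at z≈0.091. Withdrawing straight up, then back off to clear the top view.

Request:
servo_tool(
  rows=[
    {"offset": [0,0,-0.1],"yaw": 0,"claw": 0.2},
    {"offset": [0,0,-0.3],"yaw": 0,"claw": 0.2},
    {"offset": [0,0,-0.6],"yaw": 0,"claw": 0.2},
    {"offset": [0,0,-1.0],"yaw": 0,"claw": 0.2},
    {"offset": [0,0,-1.0],"yaw": 0,"claw": 0.2},
  ],
)

```text
time: 16.27
ee_pos: [0.6398, -0.1176, 0.175]
tcp_rot: [-180.0, 0.4, 175.1]
wrist_force: [1.3, 0.1, -0.3]
opening: 0.0685
grasp_force: 0.0
```

Request:
servo_tool(
  rows=[
    {"offset": [0.4,0,-0.2],"yaw": 0,"claw": 0.2},
    {"offset": [0.9,0,-0.4],"yaw": 0,"claw": 0.2},
    {"offset": [1.0,0,-0.5],"yaw": 0,"claw": 0.2},
    {"offset": [1.0,0,-0.5],"yaw": 0,"claw": 0.2},
  ],
)

```text
time: 16.77
ee_pos: [0.5389, -0.1088, 0.2208]
tcp_rot: [-180.0, 0.2, 175.1]
wrist_force: [0.3, 0.0, 0.4]
opening: 0.0681
grasp_force: 0.0
```

Request:
servo_tool(
  rows=[
    {"offset": [0.4,0.3,0],"yaw": 0,"claw": 0.2},
    {"offset": [0.8,0.6,0],"yaw": 0,"claw": 0.2},
    {"offset": [1.0,1.0,0],"yaw": 0,"claw": 0.2},
    {"offset": [1.0,1.0,0],"yaw": 0,"claw": 0.2},
  ],
)

```text
time: 17.27
ee_pos: [0.4476, 0.0014, 0.219]
tcp_rot: [180.0, -0.0, 175.2]
wrist_force: [-0.5, -0.1, 0.4]
opening: 0.0685
grasp_force: 0.0
```

Run:
```python
from workcell import *
from h import *
p,d=camera("top"); P=cloud(camera_info("top"),d); z=P[...,2]; cv2.imwrite("pics/end.png",p[:,:,::-1])
def rep(n,x,y,r,z0,z1):
    m=(d>0)&(np.hypot(P[...,0]-x,P[...,1]-y)<r)&(z>z0)&(z<z1)
    if m.sum()<10: return print(n,'hidden',m.sum())
    q=P[m]; c,rad=cv2.minEnclosingCircle(q[:,:2].astype(np.float32)*1000); print(n,m.sum(),np.round(c,1),round(rad,1),np.median(z[m]).round(4))
rep("cup",.630,-.1165,.045,.084,.1); rep("A",.604,-.209,.045,.084,.1); rep("B",.587,-.3125,.045,.084,.1)
rep("mill",.730,-.015,.04,.19,.23); rep("pot",.638,.166,.05,.09,.13); rep("jar",.589,.287,.04,.085,.11)
print(get_obs()['time'])
```

```text
cup 399 [ 632.3 -117.7] 27.7 0.0894
A 411 [ 603.6 -209.6] 27.7 0.0896
B 417 [ 586.5 -312.8] 28.5 0.0895
mill 356 [730.1 -15.3] 23.0 0.2066
pot 714 [638.  166.2] 35.5 0.0985
jar 293 [588.4 287.5] 22.0 0.0984
17.325
```

View pics/end.png

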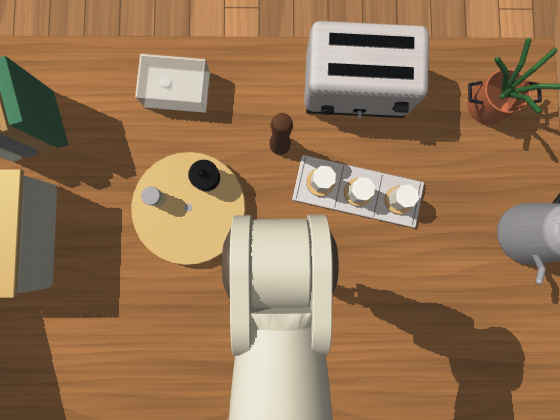

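The final view shows the cup seated on the free peg at (323,179), about 2 mm off centre with its base at z≈0.09. The other things are unmoved and the arm is clear, so I'm handing in.

```bash
python3 -c "
from workcell import *
print(job_done())"
```

```text
the job is handed in; nothing more can be done
None
```

The tumbler is mouth down over the free peg, about 2 mm off centre and released; the final camera view shows the other cups, mill, pot and jar unmoved (the arm hid the spoon), and I handed the job in at about 17 s, with no verdict returned.

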